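Dial in a tool case's wheel lock and draw its bolt

TASK

Unlock the tool case on the bench: roll the red wheel until its face with four dots looks straight up and the blue wheel until its face with two dots looks straight up, pressing the sprung wheels only lightly, and leave the white wheel, which already shows five, as it is. Then, with the code still set, slide the bolt by its red knob all the way over to the left as the robot sees it, and let go. Leave the other things on the bench and on the lid where they are.

Things in the scene. Friction and masses are not known exactly. Their poses are not given: they have to be found in the camera images.
- case: black tool case, yellow lid, 240 x 360 x 85 mm (x, y, z), fixed on the bench. Origin: centre of its underside; x points away from the robot, y to the left along its long side, z up. Lid top 85 mm above the origin. Three wheel units stand on the lid at x = +30 mm and y = -46, 0, +46 mm, in any order; the bolt runs along the front strip at x = -70 mm.
- red_unit: unit of the red wheel: black frame 80 x 37 x 12 mm (x, y, z) fixed on the lid, parallel to the case. Origin: centre of its underside, on the lid's top. The wheel, 60 mm across, 20 mm wide, axis along y, has its rim's top 33 mm above the origin, give or take 5 mm: its seat height differs each time and is not reported, so feel for it. Pressed, it sinks straight down.
- blue_unit: unit of the blue wheel, same as red_unit. Each wheel's spring: 4 N/mm, 1 N preload, 4.5 mm travel. It needs about 2.7 N along its rim to turn and stays where it is left. A closed fingertip pressed on the rim's top with 6 to 10 N and dragged along the case's x rolls it, with some slip. More than 15 N on a unit damages it.
- white_unit: unit of the white wheel, same as red_unit; its wheel is to be left as it is (within 0.2 rad of five dots)
- red_wheel (a joint): angle of the red wheel (rad). Its six faces carry 1 to 6 white dots; the face with n dots looks straight up at (n-1) x 1.047, so four dots is 3.142. It grows when the top of the wheel is rolled in +x of the case (away from the robot); end stops at -0.3 and 5.54.
- blue_wheel (a joint): angle of the blue wheel (rad), read as red_wheel's (white dots); two dots is 1.047
- white_wheel (a joint): angle of the white wheel (rad), read as red_wheel's (black dots); it starts near five dots, 4.189
- bolt (a joint): travel of the steel bolt (m): 0 is shut, 0.045 is fully open, at its stop. It slides in +y of the case (to the left seen from the robot) against about 4 N of friction and stays where it is left.
- bolt_knob (a point): centre of the top of the bolt's red knob, a block 16 x 14 mm (case x, y) that rises 36 mm out of the 9 mm thick bolt; its top is 44 mm above the lid. Shut, it is at x = -70, y = -25 mm in the case's frame.
- jar: small glass jar with a steel cap, 40 mm across, 45 mm tall, loose on the lid's left end; origin at its underside
- tape: cardboard-brown tape roll, 54 mm across, 22 mm high, lying loose on the lid's right end; origin at its underside
- hammer: hammer lying on the bench to the right; origin under its middle
- wrench: steel wrench lying on the bench to the left; origin under its middle
- driver: screwdriver lying on the bench beyond the case; origin under its middle
- carton: cardboard carton 70 x 110 x 60 mm on the bench to the right of the case; origin at its underside
- glue: white glue bottle with orange cap, 52 mm across, 140 mm tall, on the bench to the left of the case; origin at its underside

How it is judged:
By the outcome, as a careful person would: the job done as asked, in the order asked, and still so for the second after the job is handed in, with the robot touching nothing.
It also fails if it takes over 72 s, if anything falls off the work surface, if the arm or the gripper's body presses on something with over 40 N, if the wrist force passes 120 N, or if a joint passes its speed limit or range.

ROBOT

A 7-joint arm with a two-finger parallel gripper is mounted at the origin on the work surface. World frame = base frame: x ahead of the robot, y to its left, z up, the work surface at z = 0. Lengths are in m, angles in rad, forces in N, time in s.
With the tool pointing down it reaches from about 0.4 to 0.85 m from the base axis. Payload 4.5 kg.
Tool frame: the origin (TCP) lies midway between the tips of the shut fingers; the grasp point (between the pads) lies 19 mm behind it; z points along the fingers, y is the line along which they close (so a half turn about z gives the same grasp; the last joint's range is limited). The gripper opens to 88 mm and grips with 3 to 60 N. Pads are 18 mm wide; open, the fingers measure 123 mm over their backs; the gripper's body (75 mm by 187 mm) begins 45 mm behind the grasp point.
Start: joints at [1.252, 0.689, -0.195, 1.565, 0.157, 0.902, -0.215], TCP at [0.216, -0.587, 0.215] pointing down, gripper open.
Joint ranges: [-3.01, 3.01], [-0.46, 2.08], [-1.47, 1.51], [0.13, 2.56], [-1, 4.14], [0.04, 2.09], [-2.66, 2.66]. Speed limits (rad/s): [2.57, 2.57, 3.14, 3.14, 3.14, 3.14, 3.14].

INTERFACE

Orientations are given as a unit quaternion [x, y, z, w].
In Python, from plant import r gives the robot as it stands.
- The arm moves only by the tool carry_out, never from a script. Its argument "plan" is a list of rows, each an object with "rot": the turn, a rotation vector about the tool's x, y, z in rad, a list of three; "xyz": the shift along the tool's x, y, z in m, a list of three; "grip": the closure in counts, from 0 (fully open) to 255 (shut). In form: [{"rot": [wx, wy, wz], "xyz": [dx, dy, dz], "grip": grip}, ...]. A call has 1 to 8 rows; each row is the pose to reach, as a shift and turn from the pose commanded when the call began, along the tool's axes at that moment; what a row does not reach only later rows make up. A row lasts 1/12 s, in which the tool goes at most 41.7 mm and 7.16 degrees, less where a joint would pass 70% of its speed; a pose out of reach is approached as far as the arm can. A call with a gripper value outside its range is refused whole. The fingers move at their own pace and stop on an object; "squeeze" is the grip in N (left out, the last holds). Time passes only in rows, so rows that repeat a pose let the fingers close. It gives the time, the measured TCP pose, the force, the opening and the grip force at its end, in the units of the state.
- r.get_state(): the state, without advancing time (a new reading comes with each control period).
- r.snapshot(name): name is "scene" or "top" or "wrist"; returns the picture (420x560x3 uint8, red, green, blue); there is no depth.
- r.camera_params(name): a dict with "fx", "fy", "cx", "cy" (pixels), "distortion" ([k1, k2, p1, p2, k3] as OpenCV has them; the pictures are not rectified), "position" and "attitude" of the camera in the world; the wrist camera has in their place "hand_eye" (4x4, takes a point from camera to tool coordinates, whose origin is the TCP and whose axes are the flange's). Camera axes: x right, y down, z forward; pixel columns grow to the right and rows downward; lengths in m; the calibration is good to about 2 mm. A picture is of the moment at which its call begins: read the wrist's pose just before it. camera_params takes no time and is no camera call.
- r.finish_job(): hands the job in; it is judged then, once.
The state is a dict: "clock": time; "q": joint angles; "qd": joint speeds; "joint_torque": joint torques, N m; "tool_pos": TCP position; "eef_rot": TCP orientation; "contact_force": force on the tool from outside, world axes, zero at the start; "moment": the same for the moment, N m; "opening": opening from 0.0 (shut) to 1.0 (fully open); "finger_force": force on a finger pad.
Only numpy, scipy, OpenCV 4.12 (cv2) and the standard library are available. Lean on these libraries where they do the work, as an engineer would, in place of code of your own. Each camera call takes 0.05 s, during which the arm holds its last target. There are 200 camera calls.

## Working session

There is one attempt and no reset: what is moved stays moved. The work goes in short steps, Python scripts to look and compute and a tool call to move; the robot and the scene stay as the last step left them, time stands still between calls to the robot, and variables do not carry over. Pictures are saved under pics/ and viewed, at most 10 in all, crops included, and the job is handed in when it is done.

Besides the shell and the picture viewer there is one more tool, called after ">>>" as name([rows], argument=value, ...), one row to a line, values as JSON. carry_out: Moves the arm, as the interface text tells. Its arguments: {"type":"object","properties":{"plan":{"type":"array"},"squeeze":{"type":"number"}},"required":["plan"]}

```bash
mkdir -p pics; ls
python3 - <<'E'
from plant import r
import cv2
s=r.get_state(); print(s)
for n in ("scene","top"):
    im=r.snapshot(n); cv2.imwrite(f"pics/{n}0.png",im[:,:,::-1]); print(n,r.camera_params(n))
print(r.camera_params("wrist"))
E
```

```text
pics
{'clock': 0.0, 'q': array([ 1.2518155 ,  0.68998737, -0.19448552,  1.56632874,  0.15727078,
        0.90246491, -0.2151253 ]), 'qd': array([-0.00097048,  0.0007052 , -0.00071802, -0.00066888,  0.00214937,
       -0.00018103, -0.00021759]), 'joint_torque': array([ 5.57851126e-04, -5.27555931e+01, -1.26694534e+00, -1.53428131e+01,
       -5.27069997e-02,  6.42202518e-03,  1.47487799e-04]), 'tool_pos': array([ 0.21565974, -0.58590983,  0.21371128]), 'eef_rot': array([ 9.84481602e-01,  1.75485507e-01, -2.17124822e-04, -8.74590808e-04]), 'contact_force': array([-0.02295637, -0.50510026, -0.0513244 ]), 'moment': array([-0.0315536 , -0.0191173 ,  0.00971506]), 'finger_force': 0.0, 'opening': 1.0027698084517616}
scene {'fx': 491.33662484473274, 'fy': 491.33662484473274, 'cx': 277.03122794909325, 'cy': 214.748371072226, 'distortion': array([-0.02927365,  0.        ,  0.        ,  0.        ,  0.        ]), 'position': array([ 1.27179575, -0.41366274,  1.36027524]), 'attitude': array([ 0.84111251,  0.46556376, -0.14006831, -0.23698312])}
top {'fx': 409.02328903737526, 'fy': 409.02328903737526, 'cx': 277.54232683160353, 'cy': 208.6718077398466, 'distortion': array([0.02385165, 0.        , 0.        , 0.        , 0.        ]), 'position': array([ 0.3388106 , -0.01007047,  1.45203757]), 'attitude': array([-0.70229143,  0.70589152, -0.06503981,  0.06537378])}
{'fx': 341.23271668759116, 'fy': 341.23271668759116, 'cx': 278.4735170097462, 'cy': 206.60649165314825, 'distortion': array([0.01001183, 0.        , 0.        , 0.        , 0.        ]), 'hand_eye': array([[ 6.65640902e-04, -9.54716170e-01, -2.97517381e-01,
         7.69099532e-02],
       [ 9.99999489e-01,  4.09238111e-04,  9.24094990e-04,
         6.13193674e-04],
       [-7.60492979e-04, -2.97517844e-01,  9.54715955e-01,
        -1.69865055e-01],
       [ 0.00000000e+00,  0.00000000e+00,  0.00000000e+00,
         1.00000000e+00]])}
```

View pics/top0.png

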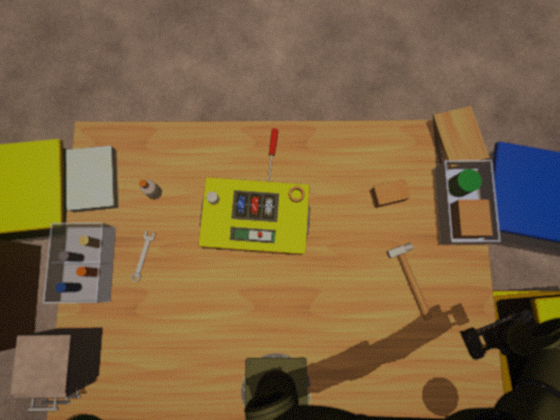

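View pics/scene0.png

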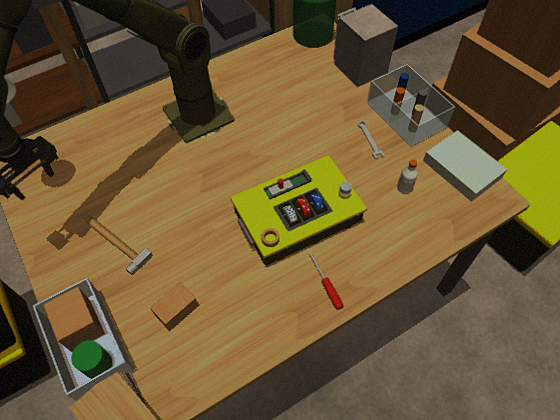

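The top view shows the yellow lid spanning about (202–310, 180–252), with wheels blue (241,205), red (255,206) and white (269,206) from left to right, and the knob at (260,235). The scene view agrees.

```bash
cat > h.py <<'E'
import numpy as np, cv2
from scipy.spatial.transform import Rotation as R
from plant import r
def cam(n, s=None):
    p=r.camera_params(n); K=np.array([[p['fx'],0,p['cx']],[0,p['fy'],p['cy']],[0,0,1]])
    if n=='wrist':
        T=np.eye(4);T[:3,:3]=R.from_quat(s['eef_rot']).as_matrix();T[:3,3]=s['tool_pos'];T=T@p['hand_eye']
        return K,p['distortion'],T[:3,3],T[:3,:3]
    return K,p['distortion'],np.array(p['position']),R.from_quat(p['attitude']).as_matrix()
def onplane(c,px,z):
    K,d,o,M=c
    u=cv2.undistortPoints(np.float64(px).reshape(-1,1,2),K,d).reshape(-1,2)
    v=np.c_[u,np.ones(len(u))]@M.T
    return o+v*((z-o[2])/v[:,2])[:,None]
def proj(c,P):
    K,d,o,M=c
    rv=cv2.Rodrigues(M.T)[0]
    return cv2.projectPoints(np.float64(P).reshape(-1,1,3),rv,-M.T@o,K,d)[0].reshape(-1,2)
def hsv(im): return cv2.cvtColor(im,cv2.COLOR_RGB2HSV)
def big(m):
    c=cv2.findContours(m,cv2.RETR_EXTERNAL,cv2.CHAIN_APPROX_NONE)[0]
    return max(c,key=cv2.contourArea)
def step(p,yaw,s=None):
    "shift and turn in tool axes from the measured pose to TCP p, pointing down, tool x at yaw"
    s=s or r.get_state(); A=R.from_quat(s['eef_rot'])
    B=R.from_euler('z',yaw)*R.from_euler('x',np.pi)
    return A.inv().apply(np.array(p)-s['tool_pos']).round(4),(A.inv()*B).as_rotvec().round(4)
E
python3 - <<'E'
from h import *
for n in ("top","scene"):
    im=cv2.imread(f"pics/{n}0.png")[:,:,::-1].copy(); H=hsv(im)
    m=cv2.inRange(H,(26,180,100),(34,255,255))
    if n=="scene": m[:150]=0; m[280:]=0; m[:,:200]=0; m[:,380:]=0
    else: m[:170]=0; m[265:]=0; m[:,:150]=0; m[:,330:]=0
    c=big(m).reshape(-1,2)
    P=onplane(cam(n),c,.085)[:,:2]
    (cx,cy),sz,a=cv2.minAreaRect(P.astype(np.float32)); print(n,cx,cy,sz,a)
    k=cv2.inRange(H,(0,150,90),(8,255,255))|cv2.inRange(H,(172,150,90),(180,255,255))
    for q in cv2.findContours(k,cv2.RETR_EXTERNAL,2)[0]:
        x,y=q.reshape(-1,2).mean(0)
        if cv2.pointPolygonTest(cv2.convexHull(big(m)),(float(x),float(y)),False)>0 : print((x,y),onplane(cam(n),[[x,y]],.115))
s=r.get_state()
print(R.from_quat(s['eef_rot']).as_matrix().round(3))
E
```

```text
top 0.5738053321838379 0.06932651251554489 (0.35673773288726807, 0.23863084614276886) 85.50859832763672
(np.float64(259.5), np.float64(234.0)) [[0.50421603 0.04966193 0.115     ]]
(np.float64(254.0), np.float64(206.48)) [[0.59643203 0.06825675 0.115     ]]
scene 0.5807130932807922 0.06832518428564072 (0.35754823684692383, 0.23731565475463867) 85.41455841064453
(np.float64(305.25), np.float64(207.1875)) [[0.62479649 0.0660348  0.115     ]]
(np.float64(280.1111111111111), np.float64(180.66666666666666)) [[0.50068156 0.05429207 0.115     ]]
[[ 0.938  0.346 -0.001]
 [ 0.346 -0.938  0.001]
 [-0.    -0.002 -1.   ]]
```

>>> carry_out([
  {"rot": [0, 0, 0.43], "xyz": [0.23, -0.22, 0.007], "grip": 255},
  {"rot": [0, 0, 0.43], "xyz": [0.23, -0.22, 0.007], "grip": 255},
  {"rot": [0, 0, 0.43], "xyz": [0.23, -0.22, 0.007], "grip": 255},
  {"rot": [0, 0, 0.43], "xyz": [0.23, -0.22, 0.007], "grip": 255},
  {"rot": [0, 0, 0.43], "xyz": [0.23, -0.22, 0.007], "grip": 255},
  {"rot": [0, 0, 0.43], "xyz": [0.23, -0.22, 0.007], "grip": 255},
  {"rot": [0, 0, 0.43], "xyz": [0.23, -0.22, 0.007], "grip": 255},
  {"rot": [0, 0, 0.43], "xyz": [0.23, -0.22, 0.007], "grip": 255},
], squeeze=20)

```text
clock: 0.77
tool_pos: [0.3572, -0.2961, 0.2073]
eef_rot: [0.999, -0.036, -0.0, -0.001]
contact_force: [0.1, 0.7, 0.2]
opening: 0.421
finger_force: 0.0
```

```bash
python3 -c "
from h import *
print(step((.542,.072,.2),-.079))"
```

```text
(array([ 0.1575, -0.3806,  0.0081]), array([-0.0023,  0.0002,  0.0062]))
```

>>> carry_out([
  {"rot": [0, 0, 0], "xyz": [0.157, -0.38, 0.008], "grip": 255},
  {"rot": [0, 0, 0], "xyz": [0.157, -0.38, 0.008], "grip": 255},
  {"rot": [0, 0, 0], "xyz": [0.157, -0.38, 0.008], "grip": 255},
  {"rot": [0, 0, 0], "xyz": [0.157, -0.38, 0.008], "grip": 255},
  {"rot": [0, 0, 0], "xyz": [0.157, -0.38, 0.008], "grip": 255},
  {"rot": [0, 0, 0], "xyz": [0.157, -0.38, 0.008], "grip": 255},
  {"rot": [0, 0, 0], "xyz": [0.157, -0.38, 0.008], "grip": 255},
  {"rot": [0, 0, 0], "xyz": [0.157, -0.38, 0.008], "grip": 255},
])

```text
clock: 1.43
tool_pos: [0.5067, -0.0012, 0.2008]
eef_rot: [0.999, -0.038, -0.0, 0.0]
contact_force: [1.3, -1.0, 0.2]
opening: 0.009
finger_force: 0.0
```

```bash
python3 -c "
from h import *
print(step((.542,.072,.2),-.079))"
```

```text
(array([ 0.0295, -0.0757,  0.0008]), array([0.0003, 0.0005, 0.0021]))
```

>>> carry_out([
  {"rot": [0, 0, 0], "xyz": [0.03, -0.076, 0], "grip": 255},
  {"rot": [0, 0, 0], "xyz": [0.03, -0.076, 0], "grip": 255},
  {"rot": [0, 0, 0], "xyz": [0.03, -0.076, 0], "grip": 255},
  {"rot": [0, 0, 0], "xyz": [0.03, -0.076, 0], "grip": 255},
])

```text
clock: 1.77
tool_pos: [0.5425, 0.0734, 0.2005]
eef_rot: [0.999, -0.036, -0.0, -0.001]
contact_force: [-0.2, -0.5, -0.1]
opening: 0.007
finger_force: 0.0
```

Run:
```python
from h import *
s=r.get_state(); im=r.snapshot("wrist"); cv2.imwrite("pics/w0.png",im[:,:,::-1])
c=cam("wrist",s); print(s['tool_pos'],s['contact_force'])
H=hsv(im)
for n,lo,hi in (("blue",(105,120,60),(130,255,255)),("redA",(0,150,70),(8,255,255)),("redB",(172,150,70),(180,255,255))):
    for q in cv2.findContours(cv2.inRange(H,lo,hi),cv2.RETR_EXTERNAL,2)[0]:
        if cv2.contourArea(q)>60: b=cv2.boundingRect(q); print(n,b,onplane(c,[[b[0]+b[2]/2,b[1]+b[3]/2]],.115).round(4))
w,h=900,0
m=im[0:420,100:460]; cv2.imwrite("pics/w0c.png",cv2.resize(im[20:300,90:470],(760,560),interpolation=cv2.INTER_CUBIC)[:,:,::-1])
```

```text
[0.54250307 0.07342577 0.20045078] [-0.15614735 -0.49300688 -0.07807063]
blue (201, 77, 35, 77) [[0.612  0.1112 0.115 ]]
redA (301, 230, 19, 31) [[0.5053 0.0492 0.115 ]]
redA (266, 114, 29, 41) [[0.5954 0.0674 0.115 ]]
redA (266, 77, 29, 37) [[0.6225 0.0655 0.115 ]]
```

View pics/w0c.png

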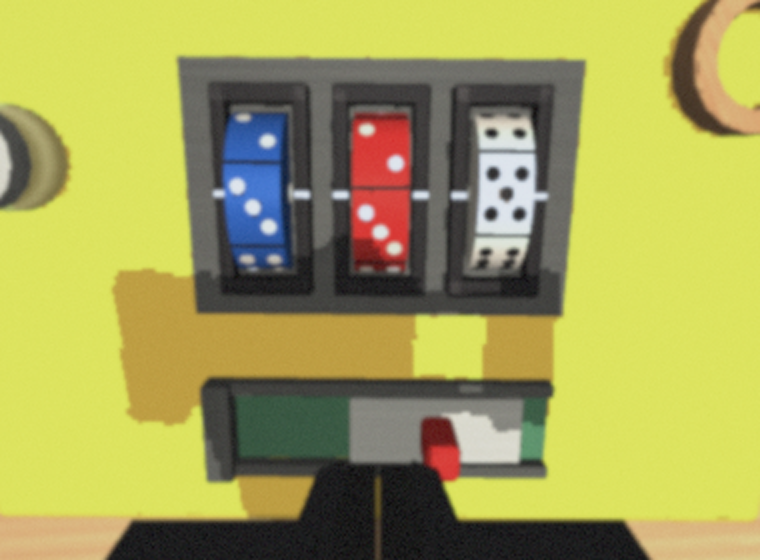

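Wrist crop: blue has 3 near the top (face edges at rows 161/245, index line at 193). Red sits on the 2/3 border (row 187). White shows 5, and the knob is at (440,460). So red needs about +1.5 rad and blue about −1 rad.

```bash
cat >> h.py <<'E'
def ang(c,px,C,yaw,top=.118):
    "angle from straight up (positive away from the robot) of a rim pixel; C = wheel axis point (x,y)"
    K,d,o,M=c
    u=cv2.undistortPoints(np.float64(px).reshape(-1,1,2),K,d).reshape(-1,2)
    v=np.c_[u,np.ones(len(u))]@M.T
    ax=np.array([np.cos(yaw),np.sin(yaw)]); out=[]
    for w in v:
        P=np.array([(o[:2]-C)@ax,o[2]-(top-.03)]); D=np.array([w[:2]@ax,w[2]])
        a,b,k=D@D,P@D,P@P-.0009
        t=(-b-np.sqrt(max(b*b-a*k,0)))/a; q=P+t*D; out.append(np.arctan2(q[0],q[1]))
    return np.array(out)
E
python3 - <<'E'
from h import *
s=r.get_state(); c=cam("wrist",s)
f=lambda p: np.array(p)/2+[90,20]
Q=onplane(c,f([(179,58),(585,62),(562,315),(197,312)]),.097)[:,:2]; print(Q.round(4))
ctr=Q.mean(0); e=(Q[0]-Q[1]+Q[3]-Q[2])/2; yaw=np.arctan2(-e[0],e[1]); x=(Q[0]+Q[1]-Q[2]-Q[3])/2
print(ctr,yaw,np.linalg.norm(e),np.linalg.norm(x),np.arctan2(x[1],x[0]))
for top in (.113,.118,.123):
  print(top,"blue",ang(c,f([(253,161),(258,245)]),ctr,yaw,top),"red",ang(c,f([(381,187)]),ctr,yaw,top),"white",ang(c,f([(505,151),(504,235)]),ctr,yaw,top))
print(step((*(ctr-.014*np.array([np.cos(yaw),np.sin(yaw)])),.130),yaw,s))
E
```

```text
[[ 0.6594  0.1334]
 [ 0.647  -0.0147]
 [ 0.5528 -0.007 ]
 [ 0.5652  0.1414]]
[0.60608855 0.06329156] -0.08348942236364991 0.14874853098041174 0.09455226245375305 -0.08333786539427747
0.113 blue [ 0.40145608 -0.68229212] red [0.10488771] white [ 0.56238948 -0.48599379]
0.118 blue [ 0.4020703  -0.65429326] red [0.11102678] white [ 0.559819   -0.46578777]
0.123 blue [ 0.40268469 -0.62703952] red [0.11716865] white [ 0.55725277 -0.44583879]
(array([0.0509, 0.0023, 0.0704]), array([0.0008, 0.0012, 0.0081]))
```

>>> carry_out([
  {"rot": [0, 0, 0.006], "xyz": [0.05, 0.001, 0.04], "grip": 255},
  {"rot": [0, 0, 0.006], "xyz": [0.05, 0.001, 0.04], "grip": 255},
  {"rot": [0, 0, 0.006], "xyz": [0.05, 0.001, 0.072], "grip": 255},
  {"rot": [0, 0, 0.006], "xyz": [0.05, 0.001, 0.074], "grip": 255},
  {"rot": [0, 0, 0.006], "xyz": [0.05, 0.001, 0.075], "grip": 255},
  {"rot": [0, 0, 0.006], "xyz": [0.05, 0.001, 0.075], "grip": 255},
])

```text
clock: 2.32
tool_pos: [0.5913, 0.064, 0.1267]
eef_rot: [0.999, -0.042, -0.0, 0.0]
contact_force: [-0.7, 0.4, 0.1]
opening: 0.005
finger_force: 0.0
```

```bash
python3 -c "
from h import *
s=r.get_state();print(s['contact_force'],s['tool_pos'],step((.592,.067,.125),-.082))"
```

```text
[-0.6547104   0.42432622  0.11941436] [0.59125782 0.0640263  0.12667591] (array([ 0.0005, -0.003 ,  0.0017]), array([ 0.0007,  0.0008, -0.0028]))
```

>>> carry_out([
  {"rot": [0, 0, 0], "xyz": [0, -0.002, 0.001], "grip": 255},
  {"rot": [0, 0, 0], "xyz": [0, -0.002, 0.002], "grip": 255},
  {"rot": [0, 0, 0], "xyz": [0, -0.002, 0.002], "grip": 255},
  {"rot": [0, 0, 0], "xyz": [0, -0.002, 0.002], "grip": 255},
])

```text
clock: 2.65
tool_pos: [0.5924, 0.0675, 0.1249]
eef_rot: [0.999, -0.041, 0.001, -0.0]
contact_force: [0.4, 0.3, 0.2]
opening: 0.002
finger_force: 0.0
```

>>> carry_out([
  {"rot": [0, 0, 0], "xyz": [0, 0, 0.001], "grip": 255},
  {"rot": [0, 0, 0], "xyz": [0, 0, 0.002], "grip": 255},
  {"rot": [0, 0, 0], "xyz": [0, 0, 0.002], "grip": 255},
  {"rot": [0, 0, 0], "xyz": [0, 0, 0.002], "grip": 255},
])

```text
clock: 2.98
tool_pos: [0.5921, 0.0673, 0.1219]
eef_rot: [0.999, -0.042, -0.0, 0.0]
contact_force: [-0.3, 0.5, 0.2]
opening: 0.006
finger_force: 0.0
```

>>> carry_out([
  {"rot": [0, 0, 0], "xyz": [0, 0, 0.001], "grip": 255},
  {"rot": [0, 0, 0], "xyz": [0, 0, 0.002], "grip": 255},
  {"rot": [0, 0, 0], "xyz": [0, 0, 0.002], "grip": 255},
  {"rot": [0, 0, 0], "xyz": [0, 0, 0.002], "grip": 255},
])

```text
clock: 3.32
tool_pos: [0.5921, 0.0673, 0.1199]
eef_rot: [0.999, -0.042, -0.0, 0.0]
contact_force: [-0.2, 0.1, 0.1]
opening: 0.003
finger_force: 0.0
```

>>> carry_out([
  {"rot": [0, 0, 0], "xyz": [0, 0, 0.001], "grip": 255},
  {"rot": [0, 0, 0], "xyz": [0, 0, 0.002], "grip": 255},
  {"rot": [0, 0, 0], "xyz": [0, 0, 0.002], "grip": 255},
  {"rot": [0, 0, 0], "xyz": [0, 0, 0.002], "grip": 255},
])

```text
clock: 3.65
tool_pos: [0.5921, 0.0673, 0.1179]
eef_rot: [0.999, -0.042, -0.0, 0.0]
contact_force: [-0.7, 1.1, 0.7]
opening: 0.005
finger_force: 0.0
```

>>> carry_out([
  {"rot": [0, 0, 0], "xyz": [0, 0, 0.001], "grip": 255},
  {"rot": [0, 0, 0], "xyz": [0, 0, 0.0015], "grip": 255},
  {"rot": [0, 0, 0], "xyz": [0, 0, 0.0015], "grip": 255},
  {"rot": [0, 0, 0], "xyz": [0, 0, 0.0015], "grip": 255},
])

```text
clock: 3.98
tool_pos: [0.5921, 0.0673, 0.1165]
eef_rot: [0.999, -0.042, 0.0, 0.0]
contact_force: [0.2, -0.4, 0.2]
opening: 0.007
finger_force: 0.0
```

>>> carry_out([
  {"rot": [0, 0, 0], "xyz": [0, 0, 0.001], "grip": 255},
  {"rot": [0, 0, 0], "xyz": [0, 0, 0.0015], "grip": 255},
  {"rot": [0, 0, 0], "xyz": [0, 0, 0.0015], "grip": 255},
  {"rot": [0, 0, 0], "xyz": [0, 0, 0.0015], "grip": 255},
])

```text
clock: 4.32
tool_pos: [0.5921, 0.0673, 0.115]
eef_rot: [0.999, -0.042, -0.0, 0.0]
contact_force: [0.1, -0.4, -0.7]
opening: 0.006
finger_force: 0.0
```

>>> carry_out([
  {"rot": [0, 0, 0], "xyz": [0, 0, 0.001], "grip": 255},
  {"rot": [0, 0, 0], "xyz": [0, 0, 0.0015], "grip": 255},
  {"rot": [0, 0, 0], "xyz": [0, 0, 0.0015], "grip": 255},
  {"rot": [0, 0, 0], "xyz": [0, 0, 0.0015], "grip": 255},
])

```text
clock: 4.65
tool_pos: [0.5921, 0.0673, 0.1135]
eef_rot: [0.999, -0.042, -0.0, 0.0]
contact_force: [-0.7, 0.5, 0.9]
opening: 0.003
finger_force: 0.0
```

>>> carry_out([
  {"rot": [0, 0, 0], "xyz": [0, 0, 0.001], "grip": 255},
  {"rot": [0, 0, 0], "xyz": [0, 0, 0.0015], "grip": 255},
  {"rot": [0, 0, 0], "xyz": [0, 0, 0.0015], "grip": 255},
  {"rot": [0, 0, 0], "xyz": [0, 0, 0.0015], "grip": 255},
])

```text
clock: 4.98
tool_pos: [0.5921, 0.0673, 0.112]
eef_rot: [0.999, -0.042, -0.0, 0.0]
contact_force: [0.1, -0.5, 0.4]
opening: 0.005
finger_force: 0.0
```

>>> carry_out([
  {"rot": [0, 0, 0], "xyz": [0, 0, 0.001], "grip": 255},
  {"rot": [0, 0, 0], "xyz": [0, 0, 0.0015], "grip": 255},
  {"rot": [0, 0, 0], "xyz": [0, 0, 0.0015], "grip": 255},
  {"rot": [0, 0, 0], "xyz": [0, 0, 0.0015], "grip": 255},
])

```text
clock: 5.32
tool_pos: [0.5921, 0.0673, 0.1105]
eef_rot: [0.999, -0.042, -0.0, 0.0]
contact_force: [-0.1, 0.1, 0.6]
opening: 0.005
finger_force: 0.0
```

Run:
```python
from h import *
im=r.snapshot("wrist"); sc=r.snapshot("scene")
a=cv2.resize(im[120:400,180:400],(440,560)); b=cv2.resize(sc[150:255,240:310],(350,525),interpolation=cv2.INTER_CUBIC)
o=np.zeros((560,800,3),np.uint8); o[:,:440]=a; o[:525,445:795]=b
cv2.imwrite("pics/w1.png",o[:,:,::-1])
```

```text
(no output)
```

View pics/w1.png

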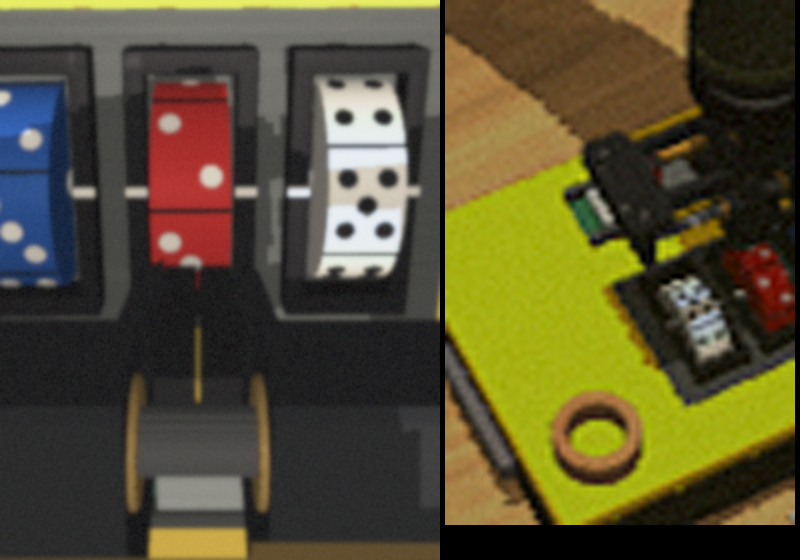

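Wrist view (left): the closed tip sits at the near side of the red wheel, around (198,265), just short of touching. The tip is narrow along x, so I'll feel at the crown instead.

>>> carry_out([
  {"rot": [0, 0, 0], "xyz": [0, 0.001, -0.014], "grip": 255},
  {"rot": [0, 0, 0], "xyz": [0.007, 0.001, -0.014], "grip": 255},
  {"rot": [0, 0, 0], "xyz": [0.014, 0.001, -0.014], "grip": 255},
  {"rot": [0, 0, 0], "xyz": [0.014, 0.001, -0.009], "grip": 255},
  {"rot": [0, 0, 0], "xyz": [0.014, 0.001, -0.006], "grip": 255},
  {"rot": [0, 0, 0], "xyz": [0.014, 0.001, -0.005], "grip": 255},
  {"rot": [0, 0, 0], "xyz": [0.014, 0.001, -0.005], "grip": 255},
  {"rot": [0, 0, 0], "xyz": [0.014, 0.001, -0.005], "grip": 255},
])

```text
clock: 6.08
tool_pos: [0.6055, 0.0652, 0.115]
eef_rot: [0.999, -0.042, -0.001, 0.0]
contact_force: [0.7, -0.2, 0.2]
opening: 0.004
finger_force: 0.0
```

>>> carry_out([
  {"rot": [0, 0, 0], "xyz": [0, 0, 0.001], "grip": 255},
  {"rot": [0, 0, 0], "xyz": [0, 0, 0.0015], "grip": 255},
  {"rot": [0, 0, 0], "xyz": [0, 0, 0.0015], "grip": 255},
  {"rot": [0, 0, 0], "xyz": [0, 0, 0.0015], "grip": 255},
])

```text
clock: 6.42
tool_pos: [0.606, 0.0651, 0.1141]
eef_rot: [0.999, -0.042, 0.0, 0.0]
contact_force: [-0.1, 1.1, 0.1]
opening: 0.005
finger_force: 0.0
```

>>> carry_out([
  {"rot": [0, 0, 0], "xyz": [0, 0, 0.001], "grip": 255},
  {"rot": [0, 0, 0], "xyz": [0, 0, 0.0015], "grip": 255},
  {"rot": [0, 0, 0], "xyz": [0, 0, 0.0015], "grip": 255},
  {"rot": [0, 0, 0], "xyz": [0, 0, 0.0015], "grip": 255},
])

```text
clock: 6.75
tool_pos: [0.606, 0.0651, 0.1125]
eef_rot: [0.999, -0.042, -0.0, 0.0]
contact_force: [0.3, -0.7, -0.8]
opening: 0.007
finger_force: 0.0
```

>>> carry_out([
  {"rot": [0, 0, 0], "xyz": [0, 0, 0.001], "grip": 255},
  {"rot": [0, 0, 0], "xyz": [0, 0, 0.0015], "grip": 255},
  {"rot": [0, 0, 0], "xyz": [0, 0, 0.0015], "grip": 255},
  {"rot": [0, 0, 0], "xyz": [0, 0, 0.0015], "grip": 255},
])

```text
clock: 7.08
tool_pos: [0.606, 0.0651, 0.111]
eef_rot: [0.999, -0.042, -0.0, 0.0]
contact_force: [0.1, -0.0, -0.0]
opening: 0.006
finger_force: 0.0
```

>>> carry_out([
  {"rot": [0, 0, 0], "xyz": [0, 0, 0.001], "grip": 255},
  {"rot": [0, 0, 0], "xyz": [0, 0, 0.0015], "grip": 255},
  {"rot": [0, 0, 0], "xyz": [0, 0, 0.0015], "grip": 255},
  {"rot": [0, 0, 0], "xyz": [0, 0, 0.0015], "grip": 255},
])

```text
clock: 7.42
tool_pos: [0.606, 0.0651, 0.1095]
eef_rot: [0.999, -0.042, -0.0, 0.0]
contact_force: [-0.0, -0.1, -0.3]
opening: 0.004
finger_force: 0.0
```

Run:
```python
from h import *
s=r.get_state(); print(s['contact_force'],s['moment'],s['joint_torque'].round(2),s['tool_pos'])
im=r.snapshot("wrist"); sc=r.snapshot("scene")
a=cv2.resize(im[120:400,180:400],(440,560)); b=cv2.resize(sc[150:255,240:310],(350,525),interpolation=cv2.INTER_CUBIC)
o=np.zeros((560,800,3),np.uint8); o[:,:440]=a; o[:525,445:795]=b
cv2.imwrite("pics/w2.png",o[:,:,::-1])
```

```text
[-0.02051243 -0.11907552 -0.30491593] [ 0.0306434   0.03722048 -0.00070789] [-0.000e+00 -5.391e+01  1.800e+00 -1.170e+01  1.000e-02 -8.000e-02
  0.000e+00] [0.60595586 0.06512042 0.10946566]
```

View pics/w2.png

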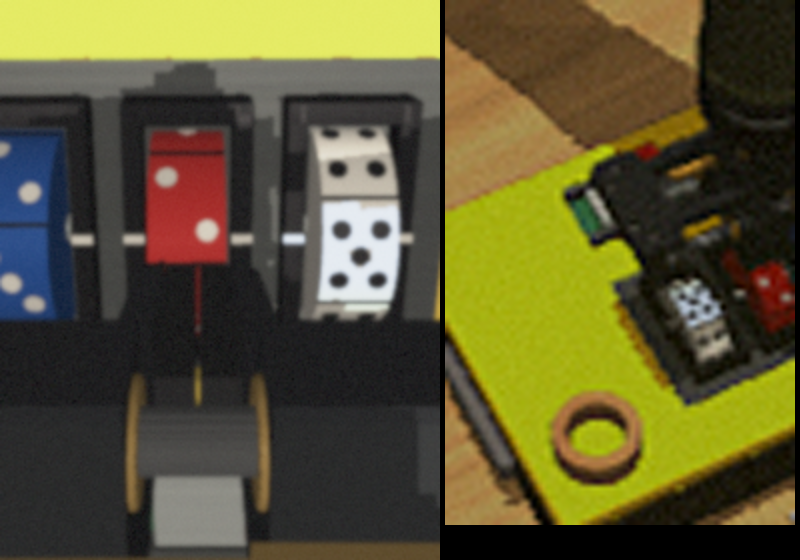

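The tip's front edge hides the rim up to row 264, while the index marks are at row 240. I'll check where that puts the TCP relative to the wheel axis.

Run:
```python
from h import *
s=r.get_state(); c=cam("wrist",s)
f=lambda p: np.array(p)/2+[180,120]
print("tcp px in crop",(proj(c,[s['tool_pos']])-[180,120])*2)
L=f([(80,240),(135,239),(245,238),(410,238)])
for z in (.097,.103): print(z,onplane(c,L,z).round(4)[:,:2].tolist())
print("tip front edge at z .11,.115:",[onplane(c,f([(190,264)]),z).round(4) for z in (.11,.113)])
print("wheel edges (red x 147,229):",onplane(c,f([(147,200),(229,200)]),.108).round(4)[:,:2].tolist())
```

```text
tcp px in crop [[194.07288148 258.7832787 ]]
0.097 [[0.609, 0.098], [0.608, 0.0821], [0.6056, 0.0505], [0.6017, 0.0031]]
0.103 [[0.6114, 0.0967], [0.6104, 0.0813], [0.6082, 0.0507], [0.6044, 0.0049]]
tip front edge at z .11,.115: [array([[0.6048, 0.0664, 0.11  ]]), array([[0.6062, 0.0662, 0.113 ]])]
wheel edges (red x 147,229): [[0.6234, 0.0763], [0.6215, 0.0545]]
```

Everything fits a low seat (wheel pitch in the first wrist view puts the rim near z 0.108). I'll keep feeling downward.

>>> carry_out([
  {"rot": [0, 0, 0], "xyz": [0.001, 0, 0.001], "grip": 255},
  {"rot": [0, 0, 0], "xyz": [0.001, 0, 0.0015], "grip": 255},
  {"rot": [0, 0, 0], "xyz": [0.001, 0, 0.0015], "grip": 255},
  {"rot": [0, 0, 0], "xyz": [0.001, 0, 0.0015], "grip": 255},
])

```text
clock: 7.85
tool_pos: [0.607, 0.065, 0.1079]
eef_rot: [0.999, -0.042, -0.0, 0.0]
contact_force: [-0.2, -0.3, -0.9]
opening: 0.007
finger_force: 0.0
```

>>> carry_out([
  {"rot": [0, 0, 0], "xyz": [0, 0, 0.001], "grip": 255},
  {"rot": [0, 0, 0], "xyz": [0, 0, 0.0015], "grip": 255},
  {"rot": [0, 0, 0], "xyz": [0, 0, 0.0015], "grip": 255},
  {"rot": [0, 0, 0], "xyz": [0, 0, 0.0015], "grip": 255},
])

```text
clock: 8.18
tool_pos: [0.607, 0.065, 0.1065]
eef_rot: [0.999, -0.042, -0.0, 0.0]
contact_force: [0.3, 0.7, -0.3]
opening: 0.004
finger_force: 0.0
```

>>> carry_out([
  {"rot": [0, 0, 0], "xyz": [0, 0, 0.001], "grip": 255},
  {"rot": [0, 0, 0], "xyz": [0, 0, 0.0015], "grip": 255},
  {"rot": [0, 0, 0], "xyz": [0, 0, 0.0015], "grip": 255},
  {"rot": [0, 0, 0], "xyz": [0, 0, 0.0015], "grip": 255},
])

```text
clock: 8.52
tool_pos: [0.607, 0.065, 0.105]
eef_rot: [0.999, -0.042, -0.0, 0.0]
contact_force: [0.0, 0.1, 0.1]
opening: 0.007
finger_force: 0.0
```

Run:
```python
from h import *
s=r.get_state(); print(s['contact_force'],s['tool_pos'])
im=r.snapshot("wrist"); sc=r.snapshot("scene")
a=cv2.resize(im[120:400,180:400],(440,560)); b=cv2.resize(sc[165:245,260:310],(350,560),interpolation=cv2.INTER_CUBIC)
o=np.zeros((560,800,3),np.uint8); o[:,:440]=a; o[:560,445:795]=b
cv2.imwrite("pics/w3.png",o[:,:,::-1])
print("tcp px scene crop",(proj(cam("scene"),[s['tool_pos']])-[260,165])*7+[445,0], (proj(cam("wrist",s),[s['tool_pos']])-[180,120])*2)
```

```text
[0.0091128  0.05470946 0.05169204] [0.60697362 0.06503074 0.10495894]
tcp px scene crop [[736.38582722 279.79206019]] [[194.07288319 258.78328209]]
```

View pics/w3.png

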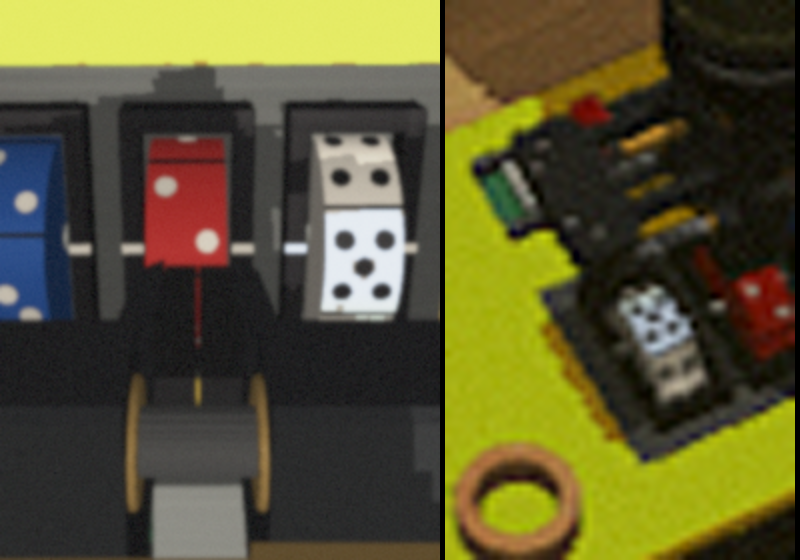

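Run:
```python
from h import *
s=r.get_state(); c1=cam("wrist",s)
q=R.from_quat(s['eef_rot'])
s0=dict(tool_pos=np.array([.54250307,.07342577,.20045078]),eef_rot=np.array([.999,-.0365,0,-.0005])/np.linalg.norm([.999,-.0365,0,-.0005]))
c0=cam("wrist",s0)
f0=lambda p: np.array(p)/2+[90,20]
f1=lambda p: np.array(p)/2+[180,120]
def tri(a,b):
    A=[]
    for c,p in ((c0,f0([a])),(c1,f1([b]))):
        K,d,o,M=c; u=cv2.undistortPoints(p.reshape(-1,1,2),K,d).reshape(2); A.append((M.T@np.eye(3),-M.T@o,u))
    P0,P1=[np.c_[m,t] for m,t,_ in A]
    X=cv2.triangulatePoints(P0,P1,A[0][2],A[1][2]); return (X[:3]/X[3]).ravel().round(4)
for n,a,b in (("red A",(367,129),(165,187)),("red B",(396,162),(207,242)),("white c",(506,193),(364,267)),("white ul",(493,173),(345,240)),("white ur",(522,173),(381,240)),("mark rw",(455,195),(296,248)),("mark br",(420,195),(243,248)),("frame far edge white",(545,88),(425,104)),("mark l red",(340,195),(133,248))):
    print(n,tri(a,b))
```

```text
red A [0.6304 0.0701 0.1122]
red B [0.6185 0.0607 0.1212]
white c [0.6048 0.021  0.1132]
white ul [0.6121 0.0254 0.1116]
white ur [0.6112 0.0155 0.1114]
mark rw [0.6046 0.0372 0.0976]
mark br [0.6055 0.0513 0.0969]
frame far edge white [6.411e-01 3.000e-04 9.110e-02]
mark l red [0.6077 0.0824 0.0961]
```

```bash
cat > tri.py <<'E'
from h import *
def pose(p,q): return dict(tool_pos=np.array(p),eef_rot=np.array(q)/np.linalg.norm(q))
s0=pose([.5425,.0734,.20045],[.999,-.0365,0,-.0005]); s1=pose([.5921,.0673,.1105],[.999,-.042,0,0])
s2=pose([.606,.0651,.1095],[.999,-.042,0,0]); s3=pose([.607,.065,.105],[.999,-.042,0,0])
f0=lambda p: np.array(p)/2+[90,20]
f1=lambda p: np.array(p)/2+[180,120]
def tri(ca,pa,cb,pb):
    A=[]
    for c,p in ((ca,pa),(cb,pb)):
        K,d,o,M=c; u=cv2.undistortPoints(np.float64(p).reshape(-1,1,2),K,d).reshape(2); A.append((np.c_[M.T,-M.T@o],u))
    X=cv2.triangulatePoints(A[0][0],A[1][0],A[0][1],A[1][1]); X=(X[:3]/X[3]).ravel()
    return X.round(4),(proj(ca,[X])-pa).round(1).tolist(),(proj(cb,[X])-pb).round(1).tolist()
E
python3 - <<'E'
from tri import *
c0,c1,c2,c3=[cam("wrist",s) for s in (s0,s1,s2,s3)]
red0=[(367,129),(396,162)];W=(506,193)
for n,c,A,B,w in (("w1",c1,(170,123),(211,177),(367,206)),("w2",c2,(167,177),(207,231),(360,257)),("w3",c3,(165,187),(207,242),(364,267))):
    print(n,tri(c0,f0(red0[0]),c,f1(A)),tri(c0,f0(red0[1]),c,f1(B)),tri(c0,f0(W),c,f1(w))[0])
print("border w1",tri(c0,f0((381,187)),c1,f1((190,211))))
E
```

```text
w1 (array([0.6304, 0.07  , 0.1116]), [[-0.2, -0.0]], [[0.3, 0.0]]) (array([0.6185, 0.0607, 0.1218]), [[-0.3, -0.0]], [[0.4, 0.0]]) [0.6048 0.0212 0.114 ]
w2 (array([0.6304, 0.0699, 0.1116]), [[-0.1, -0.0]], [[0.2, 0.0]]) (array([0.6185, 0.0606, 0.1211]), [[-0.2, -0.0]], [[0.3, 0.0]]) [0.6048 0.0212 0.1138]
w3 (array([0.6304, 0.0701, 0.1122]), [[-0.4, -0.0]], [[0.5, 0.0]]) (array([0.6185, 0.0606, 0.1212]), [[-0.2, -0.0]], [[0.3, 0.0]]) [0.6048 0.021  0.1133]
border w1 (array([0.6106, 0.0665, 0.123 ]), [[-0.3, -0.0]], [[0.4, 0.0]])
```

Triangulated dots put the red crown at z≈0.124 and untouched (white ≈0.114). So the real fingertip sits about 20 mm above the reported TCP. I'll keep feeling downward.

>>> carry_out([
  {"rot": [0, 0, 0], "xyz": [0, 0, 0.001], "grip": 255},
  {"rot": [0, 0, 0], "xyz": [0, 0, 0.0015], "grip": 255},
  {"rot": [0, 0, 0], "xyz": [0, 0, 0.0015], "grip": 255},
  {"rot": [0, 0, 0], "xyz": [0, 0, 0.0015], "grip": 255},
])

```text
clock: 8.95
tool_pos: [0.6069, 0.0651, 0.1035]
eef_rot: [0.999, -0.042, -0.0, 0.0]
contact_force: [-0.1, -0.2, 0.7]
opening: 0.003
finger_force: 0.0
```

>>> carry_out([
  {"rot": [0, 0, 0], "xyz": [0, 0, 0.001], "grip": 255},
  {"rot": [0, 0, 0], "xyz": [0, 0, 0.0015], "grip": 255},
  {"rot": [0, 0, 0], "xyz": [0, 0, 0.0015], "grip": 255},
  {"rot": [0, 0, 0], "xyz": [0, 0, 0.0015], "grip": 255},
])

```text
clock: 9.28
tool_pos: [0.6069, 0.065, 0.102]
eef_rot: [0.999, -0.042, -0.0, 0.0]
contact_force: [0.6, -1.0, 0.3]
opening: 0.006
finger_force: 0.0
```

>>> carry_out([
  {"rot": [0, 0, 0], "xyz": [0, 0, 0.001], "grip": 255},
  {"rot": [0, 0, 0], "xyz": [0, 0, 0.0015], "grip": 255},
  {"rot": [0, 0, 0], "xyz": [0, 0, 0.0015], "grip": 255},
  {"rot": [0, 0, 0], "xyz": [0, 0, 0.0015], "grip": 255},
])

```text
clock: 9.62
tool_pos: [0.607, 0.0651, 0.1005]
eef_rot: [0.999, -0.042, -0.0, 0.0]
contact_force: [-0.1, -0.3, -0.6]
opening: 0.005
finger_force: 0.0
```

>>> carry_out([
  {"rot": [0, 0, 0], "xyz": [0, 0, 0.001], "grip": 255},
  {"rot": [0, 0, 0], "xyz": [0, 0, 0.0015], "grip": 255},
  {"rot": [0, 0, 0], "xyz": [0, 0, 0.0015], "grip": 255},
  {"rot": [0, 0, 0], "xyz": [0, 0, 0.0015], "grip": 255},
])

```text
clock: 9.95
tool_pos: [0.607, 0.065, 0.099]
eef_rot: [0.999, -0.042, -0.0, 0.0]
contact_force: [-0.0, 0.1, -0.2]
opening: 0.004
finger_force: 0.0
```

Run:
```python
from h import *
s=r.get_state(); print(s['contact_force'],s['tool_pos'])
im=r.snapshot("wrist"); sc=r.snapshot("scene"); tp=r.snapshot("top")
a=cv2.resize(im[120:400,180:400],(440,560)); b=cv2.resize(sc[160:240,270:320],(350,560),interpolation=cv2.INTER_CUBIC)
b=np.clip(b.astype(float)*2,0,255).astype(np.uint8)
o=np.zeros((560,800,3),np.uint8); o[:,:440]=a; o[:560,445:795]=b
cv2.imwrite("pics/w4.png",o[:,:,::-1])
c=cam("scene")
for P in ([.607,.065,.124],[.607,.076,.124],[.607,.055,.124],s['tool_pos']): print(P,(proj(c,[P])-[270,160])*7+[445,0])
```

```text
[-0.04264925  0.10556121 -0.17595834] [0.60696099 0.06504713 0.09897431]
[0.607, 0.065, 0.124] [[667.57466217 290.7222596 ]]
[0.607, 0.076, 0.124] [[688.88780638 279.32797421]]
[0.607, 0.055, 0.124] [[648.12391235 301.12088421]]
[0.60696099 0.06504713 0.09897431] [[666.0247669  322.23630111]]
```

View pics/w4.png

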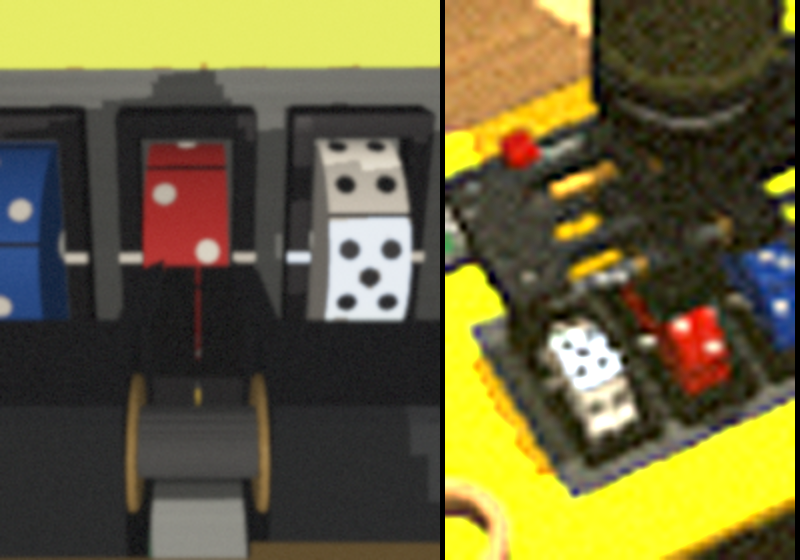

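The fingertip edge stays at row 265 and the red wheel is still unmoved with no force, so I'll continue down in 2 mm steps.

>>> carry_out([
  {"rot": [0, 0, 0], "xyz": [0, 0, 0.001], "grip": 255},
  {"rot": [0, 0, 0], "xyz": [0, 0, 0.002], "grip": 255},
  {"rot": [0, 0, 0], "xyz": [0, 0, 0.002], "grip": 255},
  {"rot": [0, 0, 0], "xyz": [0, 0, 0.002], "grip": 255},
])

```text
clock: 10.43
tool_pos: [0.6072, 0.065, 0.0974]
eef_rot: [0.999, -0.042, 0.0, -0.0]
contact_force: [-0.9, -0.2, 4.3]
opening: 0.003
finger_force: 2.0
```

Contact: 4.3 N at TCP z 0.0974. Press about 1 mm more and try a half stroke.

>>> carry_out([
  {"rot": [0, 0, 0], "xyz": [0, 0, 0.001], "grip": 255},
  {"rot": [0, 0, 0], "xyz": [0.002, 0, 0.001], "grip": 255},
  {"rot": [0, 0, 0], "xyz": [0.004, 0, 0.001], "grip": 255},
  {"rot": [0, 0, 0], "xyz": [0.006, 0, 0.001], "grip": 255},
])

```text
clock: 10.77
tool_pos: [0.6122, 0.0646, 0.0964]
eef_rot: [0.999, -0.042, -0.001, 0.0]
contact_force: [-2.2, 1.5, 6.6]
opening: 0.007
finger_force: 3.7
```

>>> carry_out([
  {"rot": [0, 0, 0], "xyz": [0.002, 0, 0.0002], "grip": 255},
  {"rot": [0, 0, 0], "xyz": [0.004, 0, 0.0004], "grip": 255},
  {"rot": [0, 0, 0], "xyz": [0.006, 0, 0.0005], "grip": 255},
  {"rot": [0, 0, 0], "xyz": [0.006, 0, 0.0005], "grip": 255},
])

```text
clock: 11.1
tool_pos: [0.6192, 0.0641, 0.0961]
eef_rot: [0.999, -0.042, 0.0, -0.0]
contact_force: [-0.8, -0.8, 6.4]
opening: 0.003
finger_force: 3.4
```

Run:
```python
from h import *
s=r.get_state(); print(s['contact_force'],s['tool_pos'])
im=r.snapshot("wrist"); np.save("pics/s5.npy",np.r_[s['tool_pos'],s['eef_rot']])
o=cv2.resize(im[90:290,180:400],(660,600)); cv2.imwrite("pics/w5.png",o[:,:,::-1])
```

```text
[-0.82294838 -0.76743533  6.38403734] [0.61924999 0.06407113 0.09614392]
```

View pics/w5.png

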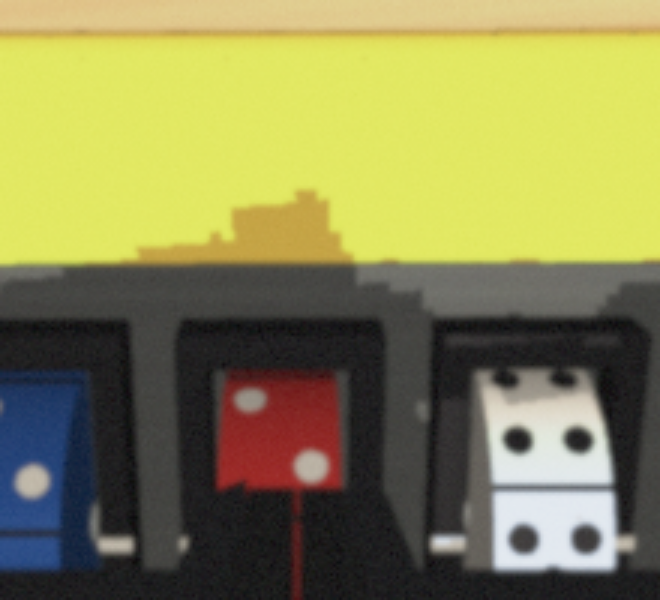

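Run:
```python
from tri import *
f5=lambda p: np.array(p)/3+[180,90]
d=np.load("pics/s5.npy"); c5=cam("wrist",pose(d[:3],d[3:]))
C=np.array([.6065,.065]);y=-.083
for t in (.122,.124): print(ang(cam("wrist",s3),f1([(165,187),(207,242)]),C,y,t),ang(cam("wrist",s0),f0([(367,129),(396,162),(381,187)]),C,y,t),ang(c5,f5([(250,400),(311,466)]),C,y,t-.0015))
```

```text
[0.87771605 0.39871502] [0.89668663 0.42242468 0.12943622] [1.28796675 0.81189974]
[0.90274348 0.42481361] [0.89204772 0.42254493 0.13181647] [1.32771992 0.84118992]
```

>>> carry_out([
  {"rot": [0, 0, 0], "xyz": [0, 0, -0.008], "grip": 255},
  {"rot": [0, 0, 0], "xyz": [0, 0, -0.008], "grip": 255},
  {"rot": [0, 0, 0], "xyz": [-0.025, 0, -0.008], "grip": 255},
  {"rot": [0, 0, 0], "xyz": [-0.025, 0, -0.008], "grip": 255},
  {"rot": [0, 0, 0], "xyz": [-0.025, 0, -0.003], "grip": 255},
  {"rot": [0, 0, 0], "xyz": [-0.025, 0, -0.001], "grip": 255},
  {"rot": [0, 0, 0], "xyz": [-0.025, 0, 0], "grip": 255},
  {"rot": [0, 0, 0], "xyz": [-0.025, 0, 0], "grip": 255},
])

```text
clock: 11.82
tool_pos: [0.594, 0.0662, 0.0957]
eef_rot: [0.999, -0.042, -0.001, -0.0]
contact_force: [-3.3, 0.1, 8.1]
opening: 0.005
finger_force: 4.5
```

>>> carry_out([
  {"rot": [0, 0, 0], "xyz": [0.003, 0, 0], "grip": 255},
  {"rot": [0, 0, 0], "xyz": [0.006, 0, 0], "grip": 255},
  {"rot": [0, 0, 0], "xyz": [0.009, 0, 0], "grip": 255},
  {"rot": [0, 0, 0], "xyz": [0.012, 0, 0], "grip": 255},
  {"rot": [0, 0, 0], "xyz": [0.015, 0, 0], "grip": 255},
  {"rot": [0, 0, 0], "xyz": [0.018, 0, 0], "grip": 255},
  {"rot": [0, 0, 0], "xyz": [0.021, 0, 0], "grip": 255},
  {"rot": [0, 0, 0], "xyz": [0.021, 0, 0], "grip": 255},
])

```text
clock: 12.48
tool_pos: [0.6166, 0.0645, 0.0962]
eef_rot: [0.999, -0.042, 0.001, -0.0]
contact_force: [-1.4, -0.5, 8.2]
opening: 0.002
finger_force: 3.9
```

>>> carry_out([
  {"rot": [0, 0, 0], "xyz": [0, 0, -0.012], "grip": 255},
  {"rot": [0, 0, 0], "xyz": [0, 0, -0.012], "grip": 255},
  {"rot": [0, 0, 0], "xyz": [-0.06, 0, -0.05], "grip": 255},
  {"rot": [0, 0, 0], "xyz": [-0.06, 0, -0.07], "grip": 255},
  {"rot": [0, 0, 0], "xyz": [-0.06, 0, -0.07], "grip": 255},
  {"rot": [0, 0, 0], "xyz": [-0.06, 0, -0.07], "grip": 255},
  {"rot": [0, 0, 0], "xyz": [-0.06, 0, -0.07], "grip": 255},
])

```text
clock: 13.07
tool_pos: [0.5561, 0.0693, 0.1656]
eef_rot: [0.999, -0.042, 0.001, -0.0]
contact_force: [0.2, 0.4, -0.6]
opening: 0.004
finger_force: 0.0
```

Run:
```python
from h import *
s=r.get_state(); print(s['contact_force'],s['tool_pos'])
im=r.snapshot("wrist"); np.save("pics/s6.npy",np.r_[s['tool_pos'],s['eef_rot']])
o=cv2.resize(im[20:220,150:400],(750,600),interpolation=cv2.INTER_CUBIC); cv2.imwrite("pics/w6.png",o[:,:,::-1])
```

```text
[ 0.19036339  0.42375755 -0.60266907] [0.55612227 0.06934552 0.16562252]
```

View pics/w6.png

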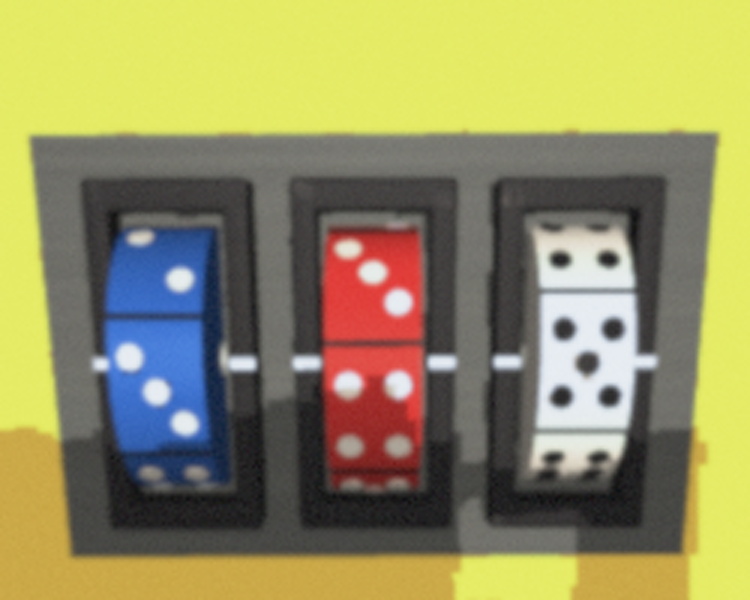

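Red is now on 4, with face edges at rows 342 and 470, and still needs a bit more roll. Blue edges are at 316/450 and white is unchanged.

Run:
```python
from tri import *
f6=lambda p: np.array(p)/3+[150,20]
d=np.load("pics/s6.npy"); c6=cam("wrist",pose(d[:3],d[3:])); c0=cam("wrist",s0)
C=np.array([.6065,.065]);y=-.083
print("red",ang(c6,f6([(373,342),(373,470),(348,384),(399,384),(348,446),(399,446)]),C,y,.124))
for n,a,b in (("blue",(237,186),(129,357)),("b2",(253,207),(156,392)),("b3",(268,227),(185,424)),("b4",(267,141),(180,279)),("white",(506,193),(587,363))): print(n,tri(c0,f0(a),c6,f6(b))[0])
for t in (.113,.117,.121):print("blue",t,ang(c6,f6([(153,316),(157,450),(129,357),(156,392),(185,424)]),C,y,t),ang(c0,f0([(253,161),(258,245)]),C,y,t))
print("white",ang(c6,f6([(587,291),(586,431),(587,363)]),C,y,.114))
print("blue unit pos",C+.046*np.array([-np.sin(y),np.cos(y)]), step((.6225,.1105,.112),y))
```

```text
red [ 0.23696924 -0.78717017 -0.04513403 -0.0449916  -0.52374582 -0.52357938]
blue [0.6144 0.1171 0.1197]
b2 [0.607  0.1121 0.1216]
b3 [0.5992 0.1083 0.1163]
b4 [0.6289 0.1059 0.1117]
white [0.6049 0.0216 0.1159]
blue 0.113 [ 0.38737209 -0.66493609  0.0969051  -0.15365526 -0.40856391] [ 0.41354424 -0.66694465]
blue 0.117 [ 0.39674074 -0.6265812   0.11085403 -0.13458345 -0.38213405] [ 0.41391189 -0.64499211]
blue 0.121 [ 0.40613957 -0.58974258  0.12480414 -0.11561274 -0.35612627] [ 0.4142796  -0.62349109]
white [ 0.58134692 -0.46270224  0.06003646]
blue unit pos [0.61031362 0.11084164] (array([ 0.0628, -0.0467,  0.053 ]), array([ 0.0002, -0.0005, -0.0004]))
```

```bash
python3 -c "
from h import *
print(step((.602,.0655,.104),-.083),r.get_state()['tool_pos'])"
```

```text
(array([ 0.0462, -0.0001,  0.061 ]), array([ 0.0002, -0.0005, -0.0004])) [0.55595375 0.06921398 0.16498401]
```

>>> carry_out([
  {"rot": [0, 0, 0], "xyz": [0.046, 0, 0.03], "grip": 255},
  {"rot": [0, 0, 0], "xyz": [0.046, 0, 0.05], "grip": 255},
  {"rot": [0, 0, 0], "xyz": [0.046, 0, 0.06], "grip": 255},
  {"rot": [0, 0, 0], "xyz": [0.046, 0, 0.064], "grip": 255},
  {"rot": [0, 0, 0], "xyz": [0.046, 0, 0.067], "grip": 255},
  {"rot": [0, 0, 0], "xyz": [0.046, 0, 0.068], "grip": 255},
  {"rot": [0, 0, 0], "xyz": [0.046, 0, 0.0685], "grip": 255},
  {"rot": [0, 0, 0], "xyz": [0.046, 0, 0.0685], "grip": 255},
])

```text
clock: 13.78
tool_pos: [0.6007, 0.0654, 0.0979]
eef_rot: [0.999, -0.042, 0.0, 0.0]
contact_force: [-1.8, 0.1, 1.8]
opening: 0.006
finger_force: 1.0
```

>>> carry_out([
  {"rot": [0, 0, 0], "xyz": [0, 0, 0.001], "grip": 255},
  {"rot": [0, 0, 0], "xyz": [0, 0, 0.0017], "grip": 255},
  {"rot": [0, 0, 0], "xyz": [0.003, 0, 0.0017], "grip": 255},
  {"rot": [0, 0, 0], "xyz": [0.006, 0, 0.0017], "grip": 255},
  {"rot": [0, 0, 0], "xyz": [0.0085, 0, 0.0017], "grip": 255},
  {"rot": [0, 0, 0], "xyz": [0.0085, 0, 0.0017], "grip": 255},
])

```text
clock: 14.28
tool_pos: [0.6104, 0.0649, 0.0965]
eef_rot: [0.999, -0.042, 0.001, -0.0]
contact_force: [-1.8, -0.6, 6.4]
opening: 0.004
finger_force: 3.6
```

```bash
python3 -c "
from h import *
s=r.get_state(); print(s['tool_pos'],s['contact_force'])"
```

```text
[0.61038708 0.06486337 0.09653868] [-1.7695947  -0.63064931  6.38458104]
```

>>> carry_out([
  {"rot": [0, 0, 0], "xyz": [0, 0, -0.012], "grip": 255},
  {"rot": [0, 0, 0], "xyz": [0, 0, -0.015], "grip": 255},
  {"rot": [0, 0, 0], "xyz": [0.008, -0.03, -0.015], "grip": 255},
  {"rot": [0, 0, 0], "xyz": [0.008, -0.046, -0.015], "grip": 255},
  {"rot": [0, 0, 0], "xyz": [0.008, -0.046, -0.015], "grip": 255},
  {"rot": [0, 0, 0], "xyz": [0.008, -0.046, -0.006], "grip": 255},
  {"rot": [0, 0, 0], "xyz": [0.008, -0.046, -0.001], "grip": 255},
  {"rot": [0, 0, 0], "xyz": [0.008, -0.046, -0.001], "grip": 255},
])

```text
clock: 14.95
tool_pos: [0.62, 0.1079, 0.0947]
eef_rot: [0.999, -0.042, -0.001, 0.001]
contact_force: [0.3, -0.1, -0.1]
opening: 0.009
finger_force: 0.0
```

```bash
python3 -c "
from h import *
s=r.get_state(); print(s['tool_pos'],s['contact_force'],step((.6223,.1098,.095),-.083))"
```

```text
[0.6199676  0.10794878 0.09472625] [ 0.3120125  -0.14702607 -0.06825567] (array([ 0.0022, -0.002 , -0.0003]), array([ 0.0023,  0.0028, -0.0019]))
```

>>> carry_out([
  {"rot": [0, 0, 0], "xyz": [0.001, -0.002, 0], "grip": 255},
  {"rot": [0, 0, 0], "xyz": [0.001, -0.002, 0.001], "grip": 255},
  {"rot": [0, 0, 0], "xyz": [0.001, -0.002, 0.001], "grip": 255},
])

```text
clock: 15.2
tool_pos: [0.6226, 0.1115, 0.0953]
eef_rot: [0.999, -0.042, 0.0, 0.0]
contact_force: [-0.2, 0.5, -0.4]
opening: 0.01
finger_force: 0.0
```

>>> carry_out([
  {"rot": [0, 0, 0], "xyz": [0, 0, 0.001], "grip": 255},
  {"rot": [0, 0, 0], "xyz": [0, 0, 0.002], "grip": 255},
  {"rot": [0, 0, 0], "xyz": [0, 0, 0.002], "grip": 255},
])

```text
clock: 15.45
tool_pos: [0.6227, 0.1117, 0.0935]
eef_rot: [0.999, -0.042, 0.0, 0.0]
contact_force: [-0.5, -0.7, 1.4]
opening: 0.009
finger_force: 0.9
```

>>> carry_out([
  {"rot": [0, 0, 0], "xyz": [0, 0, 0.001], "grip": 255},
  {"rot": [0, 0, 0], "xyz": [0, 0, 0.0016], "grip": 255},
  {"rot": [0, 0, 0], "xyz": [0, 0, 0.0016], "grip": 255},
])

```text
clock: 15.7
tool_pos: [0.6228, 0.1117, 0.0923]
eef_rot: [0.999, -0.042, 0.0, 0.0]
contact_force: [-0.3, -0.3, 6.3]
opening: 0.004
finger_force: 2.8
```

>>> carry_out([
  {"rot": [0, 0, 0], "xyz": [-0.002, 0, 0.0003], "grip": 255},
  {"rot": [0, 0, 0], "xyz": [-0.005, 0, 0.0003], "grip": 255},
  {"rot": [0, 0, 0], "xyz": [-0.008, 0, 0.0003], "grip": 255},
  {"rot": [0, 0, 0], "xyz": [-0.011, 0, 0.0003], "grip": 255},
  {"rot": [0, 0, 0], "xyz": [-0.014, 0, 0.0003], "grip": 255},
  {"rot": [0, 0, 0], "xyz": [-0.017, 0, 0.0003], "grip": 255},
  {"rot": [0, 0, 0], "xyz": [-0.02, 0, 0.0003], "grip": 255},
  {"rot": [0, 0, 0], "xyz": [-0.02, 0, 0.0003], "grip": 255},
])

```text
clock: 16.37
tool_pos: [0.6046, 0.1132, 0.0927]
eef_rot: [0.999, -0.042, 0.002, -0.0]
contact_force: [2.0, -1.1, 5.6]
opening: 0.007
finger_force: 2.7
```

>>> carry_out([
  {"rot": [0, 0, 0], "xyz": [0, 0, -0.012], "grip": 255},
  {"rot": [0, 0, 0], "xyz": [0, 0, -0.015], "grip": 255},
  {"rot": [0, 0, 0], "xyz": [-0.04, 0.03, -0.05], "grip": 255},
  {"rot": [0, 0, 0], "xyz": [-0.05, 0.045, -0.075], "grip": 255},
  {"rot": [0, 0, 0], "xyz": [-0.05, 0.045, -0.075], "grip": 255},
  {"rot": [0, 0, 0], "xyz": [-0.05, 0.045, -0.075], "grip": 255},
  {"rot": [0, 0, 0], "xyz": [-0.05, 0.045, -0.075], "grip": 255},
])

```text
clock: 16.95
tool_pos: [0.5496, 0.0735, 0.1668]
eef_rot: [0.999, -0.042, 0.001, -0.001]
contact_force: [0.2, 1.6, -0.1]
opening: 0.006
finger_force: 0.0
```

Run:
```python
from h import *
s=r.get_state(); print(s['contact_force'],s['tool_pos'])
im=r.snapshot("wrist"); np.save("pics/s7.npy",np.r_[s['tool_pos'],s['eef_rot']])
o=cv2.resize(im[20:220,150:400],(750,600),interpolation=cv2.INTER_CUBIC); cv2.imwrite("pics/w7.png",o[:,:,::-1])
```

```text
[ 0.18822742  1.64534618 -0.13612894] [0.54959621 0.07354393 0.16684546]
```

View pics/w7.png

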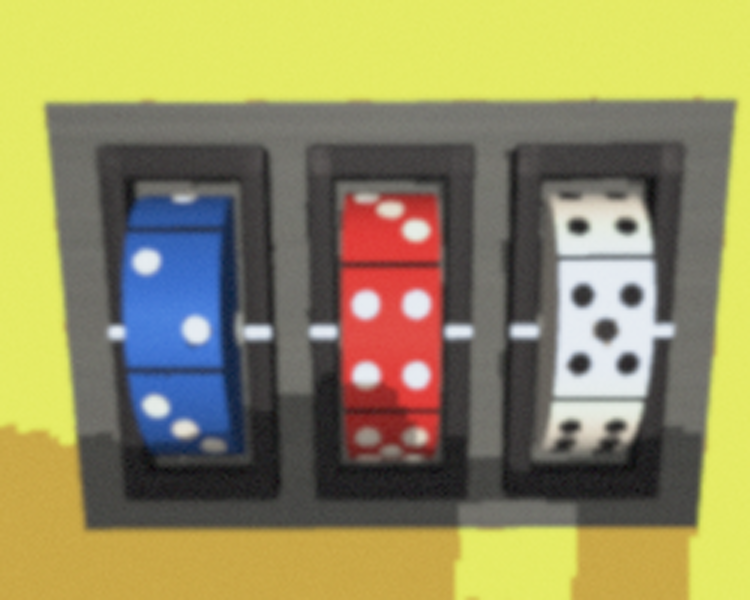

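Red four is now about centred (edges at 264/410), blue two is still short of the index (edges at 229/370), and white is unchanged.

Run:
```python
from tri import *
f6=lambda p: np.array(p)/3+[150,20]
d=np.load("pics/s7.npy"); c=cam("wrist",pose(d[:3],d[3:]))
C=np.array([.6065,.065]);y=-.083
a=ang(c,f6([(391,264),(391,410),(366,304),(366,375)]),C,y,.124);print("red",a,a[:2].mean(),a[2:].mean())
a=ang(c,f6([(172,229),(173,370),(146,261),(196,330)]),C,y,.1195);print("blue",a,a[:2].mean(),a[2:].mean())
a=ang(c,f6([(606,257),(606,398),(583,295),(583,364)]),C,y,.1145);print("white",a,a[:2].mean(),a[2:].mean())
print(step((.618,.1105,.098),y))
```

```text
red [ 0.53695684 -0.49714819  0.25684249 -0.22232979] 0.01990432340379475 0.01725634923500599
blue [ 0.83202596 -0.20650315  0.55429553  0.07143113] 0.31276140696484667 0.31286332723204396
white [ 0.58538673 -0.44964658  0.3021651  -0.18063591] 0.06787007270233045 0.06076459733352829
(array([ 0.0653, -0.0419,  0.0682]), array([-0.001 , -0.0003,  0.0008]))
```

>>> carry_out([
  {"rot": [0, 0, 0], "xyz": [0.04, -0.042, 0.02], "grip": 255},
  {"rot": [0, 0, 0], "xyz": [0.0625, -0.042, 0.04], "grip": 255},
  {"rot": [0, 0, 0], "xyz": [0.0625, -0.042, 0.058], "grip": 255},
  {"rot": [0, 0, 0], "xyz": [0.0625, -0.042, 0.066], "grip": 255},
  {"rot": [0, 0, 0], "xyz": [0.0625, -0.042, 0.07], "grip": 255},
  {"rot": [0, 0, 0], "xyz": [0.0625, -0.042, 0.0715], "grip": 255},
  {"rot": [0, 0, 0], "xyz": [0.0625, -0.042, 0.0715], "grip": 255},
])

```text
clock: 17.58
tool_pos: [0.614, 0.1095, 0.095]
eef_rot: [0.999, -0.042, -0.0, 0.0]
contact_force: [-0.6, -0.9, -0.2]
opening: 0.005
finger_force: 0.0
```

>>> carry_out([
  {"rot": [0, 0, 0], "xyz": [0, -0.001, 0.001], "grip": 255},
  {"rot": [0, 0, 0], "xyz": [0, -0.001, 0.002], "grip": 255},
  {"rot": [0, 0, 0], "xyz": [0, -0.001, 0.0025], "grip": 255},
  {"rot": [0, 0, 0], "xyz": [0, -0.001, 0.0025], "grip": 255},
])

```text
clock: 17.92
tool_pos: [0.6152, 0.1103, 0.0933]
eef_rot: [0.999, -0.042, 0.001, -0.0]
contact_force: [0.0, -0.5, 3.9]
opening: 0.007
finger_force: 1.6
```

>>> carry_out([
  {"rot": [0, 0, 0], "xyz": [0, 0, 0.0009], "grip": 255},
  {"rot": [0, 0, 0], "xyz": [0, 0, 0.0009], "grip": 255},
  {"rot": [0, 0, 0], "xyz": [-0.003, 0, 0.0009], "grip": 255},
  {"rot": [0, 0, 0], "xyz": [-0.006, 0, 0.0009], "grip": 255},
  {"rot": [0, 0, 0], "xyz": [-0.0095, 0, 0.0009], "grip": 255},
  {"rot": [0, 0, 0], "xyz": [-0.0095, 0, 0.0009], "grip": 255},
  {"rot": [0, 0, 0], "xyz": [-0.0095, 0, 0.0009], "grip": 255},
])

```text
clock: 18.5
tool_pos: [0.6067, 0.111, 0.0925]
eef_rot: [0.999, -0.042, 0.002, -0.0]
contact_force: [1.6, -1.3, 6.2]
opening: 0.004
finger_force: 3.0
```

>>> carry_out([
  {"rot": [0, 0, 0], "xyz": [0, 0, -0.012], "grip": 255},
  {"rot": [0, 0, 0], "xyz": [0, 0, -0.015], "grip": 255},
  {"rot": [0, 0, 0], "xyz": [-0.04, 0.03, -0.05], "grip": 255},
  {"rot": [0, 0, 0], "xyz": [-0.05, 0.045, -0.075], "grip": 255},
  {"rot": [0, 0, 0], "xyz": [-0.05, 0.045, -0.075], "grip": 255},
  {"rot": [0, 0, 0], "xyz": [-0.05, 0.045, -0.075], "grip": 255},
  {"rot": [0, 0, 0], "xyz": [-0.05, 0.045, -0.075], "grip": 255},
])

```text
clock: 19.08
tool_pos: [0.552, 0.0713, 0.1668]
eef_rot: [0.999, -0.042, 0.0, -0.0]
contact_force: [1.2, 0.3, 0.5]
opening: 0.001
finger_force: 0.0
```

Run:
```python
from h import *
s=r.get_state(); print(s['contact_force'],s['tool_pos'])
im=r.snapshot("wrist"); np.save("pics/s8.npy",np.r_[s['tool_pos'],s['eef_rot']])
o=cv2.resize(im[20:300,130:430],(600,560),interpolation=cv2.INTER_CUBIC); cv2.imwrite("pics/w8.png",o[:,:,::-1])
```

```text
[1.2309463  0.33745107 0.51144647] [0.55203731 0.07128028 0.16679562]
```

View pics/w8.png

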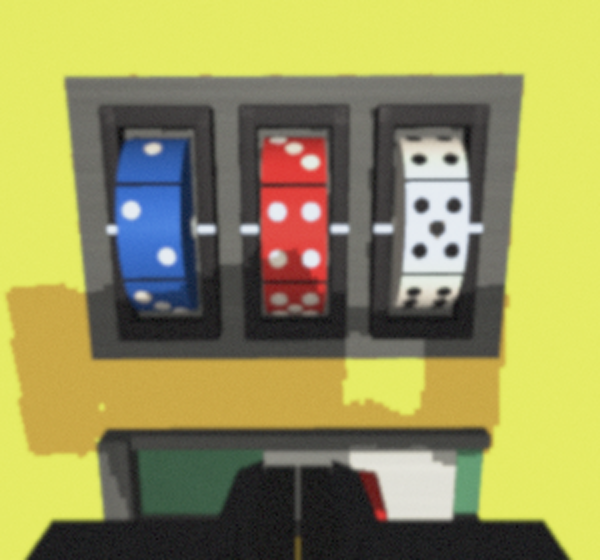

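All three wheels are centred on the index (blue 184/280, red 184/281, white 180/274; index row 229). Now the bolt: go to the right of the knob.

```bash
python3 -c "
from tri import *
d=np.load('pics/s8.npy'); c=cam('wrist',pose(d[:3],d[3:])); g=lambda p: np.array(p)/2+[130,20]
C=np.array([.6065,.065]);y=-.083
for q,t in (([(150,184),(150,280)],.1195),([(294,184),(294,281)],.124),([(437,180),(437,274)],.1145)): print(ang(c,g(q),C,y,t).mean())
print(step((.502,.0185,.085),y))"
```

```text
0.01401204612641227
0.027607203021062093
0.061116464332062
(array([-0.0455,  0.0573,  0.081 ]), array([-0.0009,  0.0002,  0.0009]))
```

>>> carry_out([
  {"rot": [0, 0, 0], "xyz": [-0.045, 0.057, 0], "grip": 255},
  {"rot": [0, 0, 0], "xyz": [-0.045, 0.057, 0], "grip": 255},
  {"rot": [0, 0, 0], "xyz": [-0.045, 0.057, 0], "grip": 255},
  {"rot": [0, 0, 0], "xyz": [-0.045, 0.057, 0.03], "grip": 255},
  {"rot": [0, 0, 0], "xyz": [-0.045, 0.057, 0.055], "grip": 255},
  {"rot": [0, 0, 0], "xyz": [-0.045, 0.057, 0.07], "grip": 255},
  {"rot": [0, 0, 0], "xyz": [-0.045, 0.057, 0.081], "grip": 255},
  {"rot": [0, 0, 0], "xyz": [-0.045, 0.057, 0.081], "grip": 255},
])

```text
clock: 19.8
tool_pos: [0.501, 0.0188, 0.0823]
eef_rot: [0.999, -0.041, -0.003, -0.0]
contact_force: [-0.0, -0.2, 0.3]
opening: 0.006
finger_force: 0.0
```

>>> carry_out([
  {"rot": [0, 0, 0], "xyz": [0.002, -0.005, 0], "grip": 255},
  {"rot": [0, 0, 0], "xyz": [0.002, -0.01, 0], "grip": 255},
  {"rot": [0, 0, 0], "xyz": [0.002, -0.014, 0], "grip": 255},
  {"rot": [0, 0, 0], "xyz": [0.002, -0.018, 0], "grip": 255},
  {"rot": [0, 0, 0], "xyz": [0.002, -0.022, 0], "grip": 255},
  {"rot": [0, 0, 0], "xyz": [0.002, -0.026, 0], "grip": 255},
])

```text
clock: 20.3
tool_pos: [0.5071, 0.0429, 0.086]
eef_rot: [0.999, -0.042, 0.001, 0.0]
contact_force: [1.4, -5.2, -2.2]
opening: 0.006
finger_force: 2.1
```

>>> carry_out([
  {"rot": [0, 0, 0], "xyz": [0, -0.004, 0], "grip": 255},
  {"rot": [0, 0, 0], "xyz": [0, -0.008, 0], "grip": 255},
  {"rot": [0, 0, 0], "xyz": [0, -0.012, 0], "grip": 255},
  {"rot": [0, 0, 0], "xyz": [0, -0.016, 0], "grip": 255},
  {"rot": [0, 0, 0], "xyz": [0, -0.02, 0], "grip": 255},
  {"rot": [0, 0, 0], "xyz": [0, -0.024, 0], "grip": 255},
  {"rot": [0, 0, 0], "xyz": [0, -0.024, 0], "grip": 255},
])

```text
clock: 20.88
tool_pos: [0.509, 0.0687, 0.0858]
eef_rot: [0.999, -0.041, 0.001, -0.001]
contact_force: [1.5, -1.8, -0.2]
opening: 0.001
finger_force: 0.7
```

>>> carry_out([
  {"rot": [0, 0, 0], "xyz": [0, -0.002, 0], "grip": 255},
  {"rot": [0, 0, 0], "xyz": [0, -0.004, 0], "grip": 255},
  {"rot": [0, 0, 0], "xyz": [0, -0.006, 0], "grip": 255},
  {"rot": [0, 0, 0], "xyz": [0, -0.006, 0], "grip": 255},
])

```text
clock: 21.22
tool_pos: [0.5091, 0.0736, 0.0857]
eef_rot: [0.999, -0.041, 0.0, -0.0]
contact_force: [1.8, -2.7, 1.7]
opening: 0.01
finger_force: 1.5
```

>>> carry_out([
  {"rot": [0, 0, 0], "xyz": [0, -0.002, 0], "grip": 255},
  {"rot": [0, 0, 0], "xyz": [0, -0.003, 0], "grip": 255},
  {"rot": [0, 0, 0], "xyz": [0, -0.004, 0], "grip": 255},
  {"rot": [0, 0, 0], "xyz": [0, -0.004, 0], "grip": 255},
])

```text
clock: 21.55
tool_pos: [0.509, 0.0737, 0.0857]
eef_rot: [0.999, -0.043, -0.0, 0.002]
contact_force: [1.9, -11.4, 3.7]
opening: 0.006
finger_force: 5.3
```

>>> carry_out([
  {"rot": [0, 0, 0], "xyz": [0, -0.0015, 0], "grip": 255},
  {"rot": [0, 0, 0], "xyz": [0, -0.0015, 0], "grip": 255},
])

```text
clock: 21.72
tool_pos: [0.5089, 0.0738, 0.0857]
eef_rot: [0.999, -0.044, -0.0, 0.003]
contact_force: [1.4, -12.8, 5.4]
opening: 0.003
finger_force: 6.7
```

>>> carry_out([
  {"rot": [0, 0, 0], "xyz": [0, 0.005, 0], "grip": 255},
  {"rot": [0, 0, 0], "xyz": [0, 0.015, 0], "grip": 255},
  {"rot": [0, 0, 0], "xyz": [0, 0.015, -0.02], "grip": 255},
  {"rot": [0, 0, 0], "xyz": [0, 0.015, -0.06], "grip": 255},
  {"rot": [0, 0, 0], "xyz": [-0.02, 0.015, -0.1], "grip": 255},
  {"rot": [0, 0, 0], "xyz": [-0.02, 0.015, -0.1], "grip": 255},
  {"rot": [0, 0, 0], "xyz": [-0.02, 0.015, -0.1], "grip": 255},
  {"rot": [0, 0, 0], "xyz": [-0.02, 0.015, -0.1], "grip": 255},
])

```text
clock: 22.38
tool_pos: [0.4874, 0.0662, 0.1852]
eef_rot: [0.999, -0.041, -0.0, -0.0]
contact_force: [0.1, -0.5, -1.4]
opening: 0.009
finger_force: 0.0
```

Run:
```python
from h import *
s=r.get_state(); print(s['contact_force'],s['tool_pos'])
im=r.snapshot("wrist"); cv2.imwrite("pics/w9.png",im[:,:,::-1]); c=cam("wrist",s); H=hsv(im)
k=cv2.inRange(H,(0,150,60),(8,255,255))|cv2.inRange(H,(172,150,60),(180,255,255))
C=np.array([.6065,.065]);y=-.083;ex=np.array([np.cos(y),np.sin(y)]);ey=np.array([-ex[1],ex[0]])
for q in cv2.findContours(k,cv2.RETR_EXTERNAL,2)[0]:
    if cv2.contourArea(q)>40:
        b=cv2.boundingRect(q); M=cv2.moments(q); P=onplane(c,[[b[0]+b[2]/2,b[1]+b[3]*.5]],.129)[0,:2]-C
        print(b,"case x,y at z .129:",P@ex+.03,P@ey)
```

```text
[ 0.0740822  -0.53784644 -1.35976976] [0.48741555 0.06619741 0.18523821]
(225, 171, 21, 29) case x,y at z .129: -0.0670282467712087 0.01983707081484125
(243, 0, 34, 81) case x,y at z .129: 0.02256316881830963 0.0018661551085741085
```

View pics/w9.png

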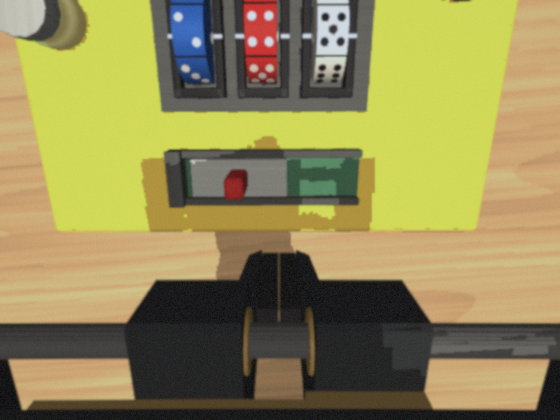

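The knob now sits at case y ≈ +20 mm (45 mm of travel, pushed against its stop at 12.8 N), the code still reads 2‑4‑5, and the tool is clear. I'm handing it in.

```bash
python3 -c "
from plant import r
print(r.finish_job())"
```

```text
the job is handed in; nothing more can be done
None
```

The case is unlocked: red shows four, blue two, white was left on five, and the bolt is fully left at its stop with the gripper clear. The job was handed in at about 22 s; the interface returned no verdict. I viewed 12 pictures, two over the limit of 10.

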